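Release the tea caddy's lid stay and shut the lid

ROBOT

A 6-joint arm with a two-finger parallel gripper is mounted at the origin on the work surface. World frame = base frame: x ahead of the robot, y to its left, z up, the work surface at z = 0. Lengths are in m, angles in degrees, forces in N, time in s.
With the tool pointing down it reaches from about 0.35 to 1 m from the base axis. Payload 7.1 kg.
Tool frame: the origin (TCP) lies at the very end of the fingers, on their centre line; the grasp point (between the pads) lies 19 mm behind it; z points along the fingers, y is the direction in which the jaws open and shut (so a half turn about z gives the same grasp; the last joint's range is limited). The gripper opens to 85 mm and grips with 20 to 120 N. Pads are 22 mm wide; open, the fingers measure 114 mm over their backs; the gripper's body (76 mm by 85 mm) begins 54 mm behind the grasp point. The pads swing forward as they close: fully open they stand 13 mm farther back than shut.
Start: joints at [-68.239, 24.242, 93.386, -0, 62.372, -1.089], TCP at [0.243, -0.576, 0.231] pointing down, gripper open.
Joint ranges: [-172.04, 172.04], [-51.8, 120.97], [4.93, 147.93], [-75.15, 255.16], [6.16, 154.13], [-145.62, 145.62]. Speed limits (degrees/s): [136.94, 136.94, 172.46, 180, 180, 180].

INTERFACE

Orientations are given as a 3x3 rotation matrix whose columns are the frame's x, y, z axes.
In Python, from workcell import bot gives the robot as it stands.
- The arm moves only by the tool step_arm, never from a script. Its argument "series" is a list of rows, each a list of 7 numbers: the shift along the tool's x, y, z each as a share of 0.02 m, from -1 to 1, then the turn, a rotation vector about the tool's x, y, z each as a share of 90 degrees, from -1 to 1, then the opening, from 0 (shut) to 1 (fully open). A call has 1 to 20 rows; each row shifts and turns the commanded pose from where the row before left it, along the tool's axes as they then stand; what a row does not reach is not made up. A row lasts 1/8 s, in which the tool goes at most 62.5 mm and 10.7 degrees, less where a joint would pass 70% of its speed; a pose out of reach is approached as far as the arm can. A call with a number of a shift or a turn outside -1 to 1 is refused whole. A call with a gripper value outside its range is refused whole. The fingers move at their own pace and stop on an object; "grip_force" is the grip in N (left out, the last holds). Time passes only in rows, so rows that do not move let the fingers close. It gives the time, the measured TCP pose, the force and the opening at its end, in the units of the state.
- bot.get_obs(): the state, without advancing time (a new reading comes with each control period).
- bot.get_image(name): name is "side" or "top" or "wrist"; returns a dict with "frame" (420x560x3 uint8, red, green, blue), "fx", "fy", "cx", "cy" (pixels), "k1" (the pictures are not rectified: a ray, as slopes to the right and down, at radius r is drawn at 1 + k1 r^2 times it, then the intrinsics apply), "pose" (4x4, takes a point from camera to world coordinates). Camera axes: x right, y down, z forward; pixel columns grow to the right and rows downward; lengths in m; the calibration is good to about 2 mm. A picture is of the moment at which its call begins. There is no depth.
- bot.hand_in(): hands the job in, once; it reports no verdict.
The state is a dict: "time": time; "qpos": joint angles; "qd": joint speeds; "effort": joint torques, N m; "position": TCP position; "ee_rot": TCP orientation; "contact_force": force on the tool from outside, world axes, zero at the start; "wrist_torque": the same for the moment, N m; "width": finger opening in m.
Only numpy, scipy, OpenCV 4.12 (cv2) and the standard library are available. Lean on these libraries where they do the work, as an engineer would, in place of code of your own. Each camera call takes 0.05 s, during which the arm holds its last target.

TASK

The tea caddy's lid is held half open by the locked metal stay on the caddy's right-hand side (seen from the robot). Lift the free end of that stay by its cross bar, off the lid's pin, until the stay stands about upright, and leave it there; then press the lid fully shut.

Things in the scene. Friction and masses are not known exactly. Their poses are not given: they have to be found in the camera images.
- caddy: Wooden open-topped tea caddy fixed to the island top, 180 (x) by 220 (y) by 90 mm high. Origin: centre of its underside; z up, +x to its rear edge with the lid hinge (away from the robot), +y to the left. A metal stay with a cross bar is on each side: the right one (at -y) holds the lid up; the look-alike on the left is folded flat to the front, fixed, and does nothing.
- stay_grip (a point): Middle of the free part of the right stay's cross bar: a round steel bar 12 mm thick, level along the caddy's y, sticking out 62 mm to the right of the stay's flat strip (strip 34 mm left of this point, bar's free end 28 mm right). Turns with the stay at 66 mm from its pivot axis. Fingers have room in front of and behind the bar.
- stay (a joint): Right stay's angle, rad: 0 locked (slopes up to the rear, 39 degrees above level, its end against a pin on the lid); grows as its end is lifted up and to the front; 0.88 upright, stop 2.40. Pivot axis along y at x = -30, z = 80 mm in the caddy's frame; flat strip 78 mm long at y = -126 mm. Friction (about 1 N at the bar) keeps it where it is left.
- lid (a joint): Lid's opening, rad: 0 shut, 0.61 as held by the stay (upper stop). Board 180 x 220 x 8 mm, hinged along y at x = +90, z = 90 mm in the caddy's frame (lower face level with the rim when shut); open, its front edge is 103 mm above the rim. Stiff hinge: stays where left; about 2 N down near the middle of the front edge moves it once the stay is lifted.

How it is judged (in metres and radians):
On the way:
1. the right stay is lifted to near upright (at least 0.6 rad) while the lid is still open (value of joint stay above 0.6 rad and value of joint lid above 0.4 rad), for 0.2 s.
At the end, for the whole second after the job is handed in: the lid is shut (within 0.08 rad, about 14 mm at its front edge) and at rest, and the right stay is still raised (more than 0.6 rad from locked) and at rest (value of joint lid below 0.08 rad and value of joint stay above 0.6 rad and velocity of joint lid between -0.05 and 0.05 rad/s and velocity of joint stay between -0.05 and 0.05 rad/s); the robot touches nothing.
It also fails if it takes over 42 s, if anything falls off the work surface, if the arm or the gripper's body presses on something with over 40 N, if the wrist force passes 120 N, or if a joint passes its speed limit or range.

## Working session

There is one attempt and no reset: what is moved stays moved. The work goes in short steps, Python scripts to look and compute and a tool call to move; the robot and the scene stay as the last step left them, time stands still between calls to the robot, and variables do not carry over. Pictures are saved under pics/ and viewed, and the job is handed in when it is done.

Besides the shell and the picture viewer there is one more tool, called after "Emit:" by a JSON object that holds its "fn" and its "kwargs", one argument or row to a line. step_arm: Moves the arm, as the interface text tells. Its arguments: {"type":"object","properties":{"series":{"type":"array","items":{"type":"array","items":{"type":"number","minimum":-1,"maximum":1}}},"grip_force":{"type":"number"}},"required":["series"]}

```bash
mkdir -p pics; ls
python3 - <<'E'
from workcell import bot
import cv2,numpy as np
o=bot.get_obs()
for k in o: print(k,np.round(o[k],4).tolist())
for n in ["side","top"]:
    d=bot.get_image(n); cv2.imwrite(f"pics/{n}0.png",d["frame"][:,:,::-1])
    print(n,d["fx"],d["fy"],d["cx"],d["cy"],d["k1"],np.round(d["pose"],4).tolist())
E
```

```text
pics
time 0.0
qpos [-68.2365, 24.2842, 93.4325, 0.0008, 62.3716, -1.0883]
qd [0.0555, 0.0576, 0.0467, 0.0059, 0.0509, -0.0484]
effort [0.0016, -55.7386, -28.174, 0.0002, 0.0073, 0.0]
position [0.2425, -0.5754, 0.2305]
ee_rot [[0.9215, 0.3883, -0.0006], [0.3883, -0.9215, 0.0014], [0.0, -0.0015, -1.0]]
contact_force [1.212, 0.1432, 0.0988]
wrist_torque [-0.0354, -0.0107, 0.0157]
width 0.0855
side 503.88040934116805 503.88040934116805 276.7431187598938 201.7233383210348 -0.05442997420834901 [[-0.7764, -0.3558, 0.5202, 0.2443], [-0.6302, 0.4286, -0.6475, 0.4241], [0.0074, -0.8305, -0.5569, 0.4701], [0.0, 0.0, 0.0, 1.0]]
top 502.2560210281379 502.2560210281379 275.7161799403509 217.60698892402118 -0.14863711212189218 [[0.0245, -0.9915, 0.1281, 0.4997], [-0.9996, -0.0265, -0.0138, 0.0067], [0.0171, -0.1277, -0.9917, 0.7292], [0.0, 0.0, 0.0, 1.0]]
```

View pics/side0.png

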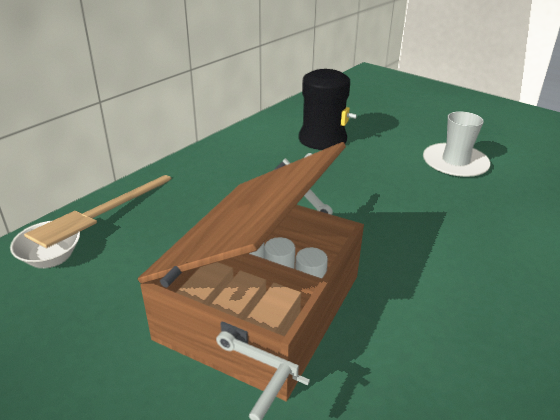

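View pics/top0.png

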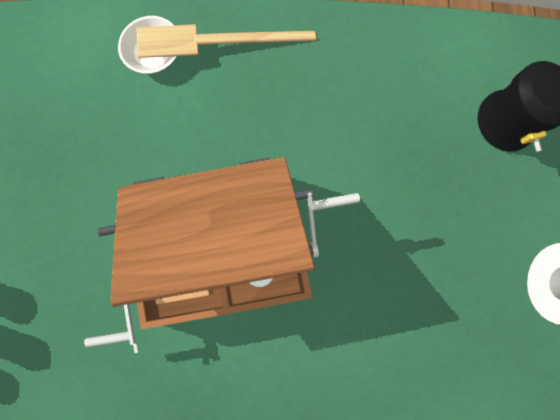

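Run:
```python
import cv2
t=cv2.imread("pics/top0.png");s=cv2.imread("pics/side0.png")
cv2.imwrite("pics/tc1.png",cv2.resize(t[140:340,80:370],(0,0),fx=2.7,fy=2.7,interpolation=2))
cv2.imwrite("pics/sc1.png",cv2.resize(s[130:420,130:380],(0,0),fx=2.05,fy=2.05,interpolation=2))
cv2.imwrite("pics/tc2.png",cv2.resize(t[170:270,270:370],(0,0),fx=6,fy=6,interpolation=2))
```

```text
(no output)
```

View pics/tc1.png

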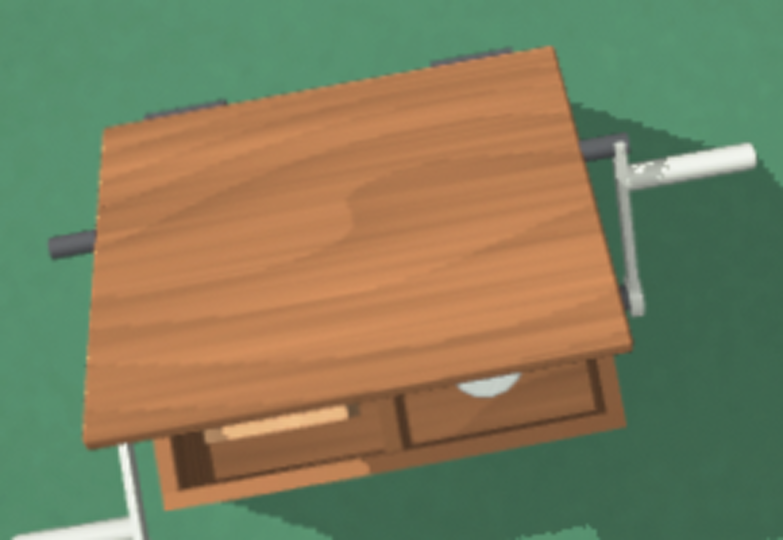

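View pics/sc1.png

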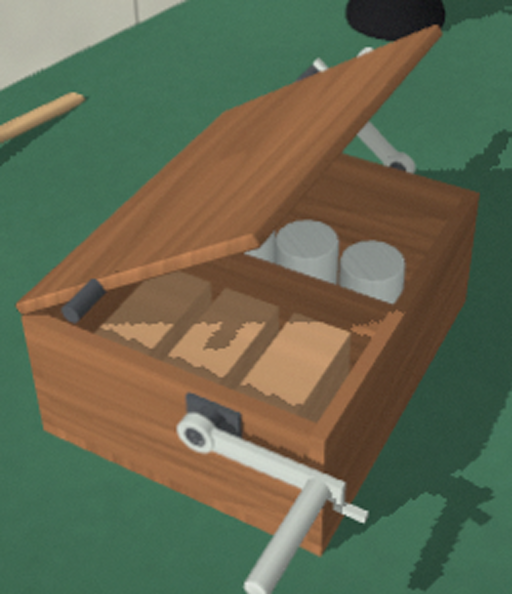

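View pics/tc2.png

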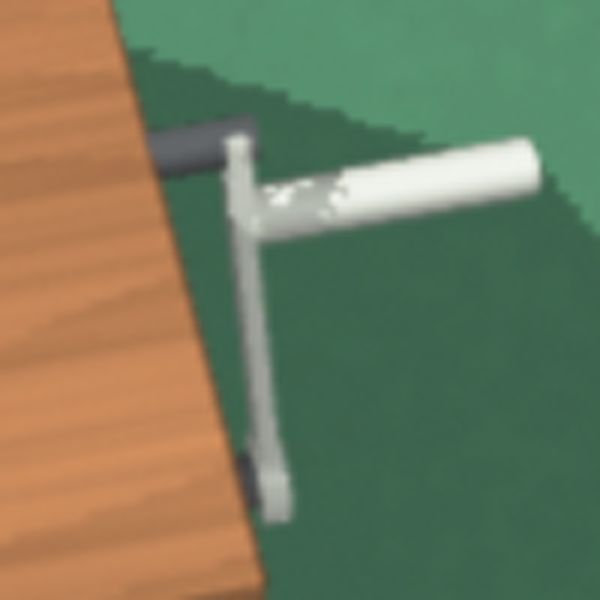

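```bash
cat > h.py <<'E'
import numpy as np,cv2
C={"side":(503.88040934116805,276.7431187598938,201.7233383210348,-0.05442997420834901,[[-0.7764,-0.3558,0.5202,0.2443],[-0.6302,0.4286,-0.6475,0.4241],[0.0074,-0.8305,-0.5569,0.4701],[0,0,0,1]]),
"top":(502.2560210281379,275.7161799403509,217.60698892402118,-0.14863711212189218,[[0.0245,-0.9915,0.1281,0.4997],[-0.9996,-0.0265,-0.0138,0.0067],[0.0171,-0.1277,-0.9917,0.7292],[0,0,0,1]])}
def proj(n,P,c=None):
    f,cx,cy,k,T=c or C[n]
    T=np.linalg.inv(np.array(T)); p=np.atleast_2d(P)@T[:3,:3].T+T[:3,3]
    r,_=cv2.projectPoints(p,np.zeros(3),np.zeros(3),np.array([[f,0,cx],[0,f,cy],[0,0,1.]]),np.array([k,0,0,0.]))
    return r[:,0]
def pose(v):
    c,s=np.cos(v[2]),np.sin(v[2]); return np.array([[c,-s,0],[s,c,0],[0,0,1]]),np.array([v[0],v[1],v[3] if len(v)>3 else 0])
def grip(a,y=-160): # caddy-frame bar at stay angle a, m
    t=np.pi*39/180+a; return np.array([-30+66*np.cos(t),y,80+66*np.sin(t)])/1000
E
cat > fit.py <<'E'
from h import *
from scipy.optimize import least_squares
top=[((-90,110,90),(141.5,328.9)),((-90,-110,90),(311.9,298.1)),((-57.5,-110,193),(313,269.6)),((-57.5,110,193),(112.2,305.9)),((94.6,110,96.6),(118.5,187.8)),((94.6,-110,96.6),(284.4,157.4))]
side=[((-90,110,90),(288.5,344.6)),((-90,110,0),(287.1,400.7)),((90,110,0),(152,340.7)),((-90,-110,90),(363.2,225.1)),((-52.9,-110,199.7),(343.2,143.7))]
def res(v):
    R,t=pose(v);o=[]
    for n,L in(("top",top),("side",side)):
        P=np.array([l[0] for l in L])/1000.@R.T+t
        o.append(proj(n,P)-np.array([l[1] for l in L]))
    return np.vstack(o)
s=least_squares(lambda v:res(v).ravel(),[.55,.05,.1,0],loss="soft_l1")
print(s.x,np.degrees(s.x[2]));print(res(s.x).round(1).tolist())
R,t=pose(s.x)
for y in(-132,-160,-188):
    p=R@grip(0,y)+t; print(y,p,proj("top",p))
E
python3 fit.py
```

```text
[ 0.54716044  0.07611153  0.20961565 -0.00226505] 12.010092301007607
[[-0.3, -0.5], [-0.3, -1.0], [1.3, 0.4], [0.5, 1.0], [-0.3, -1.2], [0.3, -1.3], [0.2, 1.4], [-0.2, 1.5], [-0.3, 0.2], [0.7, -0.1], [0.4, -1.8]]
-132 [ 0.5954531  -0.04856867  0.1192701 ] [[314.027286   204.95201223]]
-160 [ 0.60127945 -0.07595577  0.1192701 ] [[336.18082627 200.90331935]]
-188 [ 0.60710581 -0.10334288  0.1192701 ] [[358.14373048 196.89289269]]
```

Emit:
{"fn": "step_arm", "kwargs": {
  "series": [
    [0,0,-0.25,0,0,-0.11,1],
    [0,0,-0.25,0,0,-0.11,1],
    [0,0,-0.25,0,0,-0.11,1],
    [0,0,-0.25,0,0,-0.11,1],
    [0,0,-0.25,0,0,-0.11,1],
    [0,0,-0.25,0,0,-0.11,1],
    [0,0,-0.25,0,0,-0.11,1],
    [0,0,-0.25,0,0,-0.11,1]
  ],
  "grip_force": 25
}}

```text
time: 1.1
position: [0.2426, -0.5756, 0.271]
ee_rot: [[-0.214, 0.977, -0.0], [0.977, 0.214, 0.001], [0.001, -0.0, -1.0]]
contact_force: [0.4, 0.6, -0.0]
width: 0.0849
```

Emit:
{"fn": "step_arm", "kwargs": {
  "series": [
    [0.8,0.92,0,0,0,0,1],
    [0.8,0.92,0,0,0,0,1],
    [0.8,0.92,0,0,0,0,1],
    [0.8,0.92,0,0,0,0,1],
    [0.8,0.92,0,0,0,0,1],
    [0.8,0.92,0,0,0,0,1],
    [0.8,0.92,0,0,0,0,1],
    [0.8,0.92,0,0,0,0,1],
    [0.8,0.92,0,0,0,0,1],
    [0.8,0.92,0,0,0,0,1],
    [0.8,0.92,0,0,0,0,1],
    [0.8,0.92,0,0,0,0,1],
    [0.8,0.92,0,0,0,0,1],
    [0.8,0.92,0,0,0,0,1],
    [0.8,0.92,0,0,0,0,1],
    [0.8,0.92,0,0,0,0,1],
    [0.8,0.92,0,0,0,0,1],
    [0.8,0.92,0,0,0,0,1],
    [0.8,0.92,0,0,0,0,1],
    [0.8,0.92,0,0,0,0,1]
  ]
}}

```text
time: 3.6
position: [0.536, -0.1839, 0.2713]
ee_rot: [[-0.209, 0.978, -0.0], [0.978, 0.209, 0.0], [0.0, -0.0, -1.0]]
contact_force: [-0.2, 0.1, 0.4]
width: 0.0853
```

Emit:
{"fn": "step_arm", "kwargs": {
  "series": [
    [0.8,0.92,0,0,0,0,1],
    [0.8,0.92,0,0,0,0,1],
    [0.8,0.92,0,0,0,0,1],
    [0.8,0.92,0,0,0,0,1],
    [0.97,0.5,0,0,0,0,1],
    [0,0,0,0,0,0,1]
  ]
}}

```text
time: 4.35
position: [0.6002, -0.0852, 0.2711]
ee_rot: [[-0.211, 0.978, -0.0], [0.978, 0.211, 0.0], [0.0, -0.0, -1.0]]
contact_force: [0.1, -0.6, 0.3]
width: 0.0852
```

Run:
```python
from workcell import bot
import cv2,numpy as np
o=bot.get_obs();print(o["time"],o["position"],o["contact_force"])
for n in ["wrist","top"]:
    d=bot.get_image(n); cv2.imwrite(f"pics/{n}1.png",d["frame"][:,:,::-1])
    if n=="wrist": print(n,d["fx"],d["fy"],d["cx"],d["cy"],d["k1"],np.round(d["pose"],4).tolist())
```

```text
4.35 [ 0.60017397 -0.0851877   0.27113955] [ 0.07640549 -0.58556155  0.29357632]
wrist 356.918572214783 356.918572214783 281.3270475875334 208.11415482988147 -0.04211222995803663 [[0.9774, 0.2019, 0.0631, 0.5844], [0.2116, -0.9317, -0.2954, -0.0106], [-0.0008, 0.3021, -0.9533, 0.4151], [0.0, 0.0, 0.0, 1.0]]
```

View pics/wrist1.png

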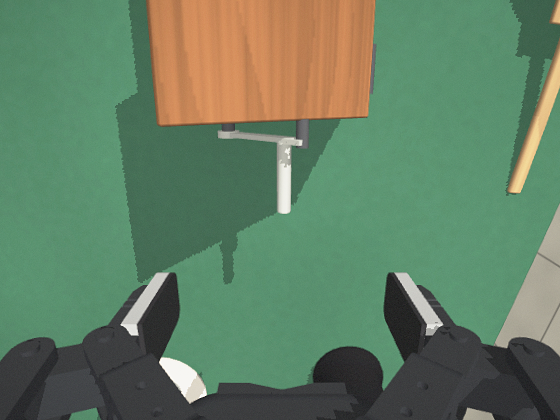

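View pics/top1.png

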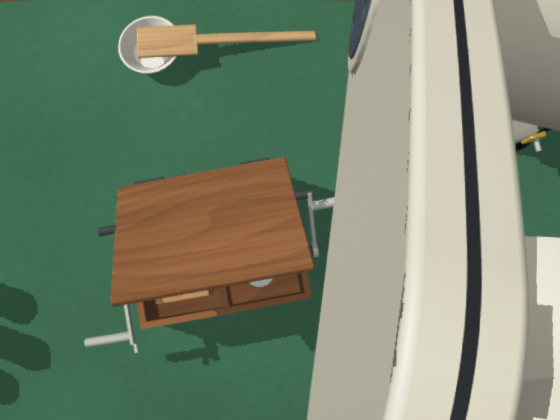

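```bash
cat >> h.py <<'E'
def ray(d,u,v,z):
    from workcell import bot
    K=np.array([[d["fx"],0,d["cx"]],[0,d["fy"],d["cy"]],[0,0,1.]])
    s=cv2.undistortPoints(np.array([[[u,v]]],float),K,np.array([d["k1"],0,0,0.]))[0,0]
    T=np.array(d["pose"]);r=T[:3,:3]@[s[0],s[1],1];return T[:3,3]+r*(z-T[2,3])/r[2]
E
python3 - <<'E'
from h import *
d=dict(fx=356.918572214783,fy=356.918572214783,cx=281.3270475875334,cy=208.11415482988147,k1=-0.04211222995803663,pose=[[0.9774,0.2019,0.0631,0.5844],[0.2116,-0.9317,-0.2954,-0.0106],[-0.0008,0.3021,-0.9533,0.4151],[0,0,0,1]])
a=ray(d,284,212,.1193);b=ray(d,284,155,.1193);print(a,b,np.degrees(np.arctan2(b[0]-a[0],a[1]-b[1])))
E
```

```text
[ 0.60701052 -0.10524155  0.1193    ] [ 0.5963567  -0.05653715  0.1193    ] -167.6612145768286
```

Emit:
{"fn": "step_arm", "kwargs": {
  "series": [
    [0,0.12,0.86,0,0,0,1],
    [0,0,0.86,0,0,0,1],
    [0,0,0.86,0,0,0,1],
    [0,0,0.86,0,0,0,1],
    [0,0,0.86,0,0,0,1],
    [0,0,0.86,0,0,0,1],
    [0,0,0.86,0,0,0,1],
    [0,0,0.86,0,0,0,1],
    [0,0,0.86,0,0,0,1],
    [0,0,0.86,0,0,0,1],
    [0,0,0,0,0,0,1]
  ]
}}

```text
time: 5.82
position: [0.6014, -0.0865, 0.0976]
ee_rot: [[-0.209, 0.978, -0.003], [0.978, 0.209, 0.0], [0.001, -0.003, -1.0]]
contact_force: [0.1, -0.1, -0.7]
width: 0.0854
```

Emit:
{"fn": "step_arm", "kwargs": {
  "series": [
    [0,0,0,0,0,0,0.3],
    [0,0,0,0,0,0,0.3],
    [0,0,0,0,0,0,0.3]
  ]
}}

```text
time: 6.2
position: [0.6029, -0.0867, 0.1]
ee_rot: [[-0.209, 0.978, 0.001], [0.978, 0.209, -0.0], [-0.0, 0.001, -1.0]]
contact_force: [-0.7, -0.4, -1.2]
width: 0.0323
```

Run:
```python
from workcell import bot
import cv2,numpy as np
d=bot.get_image("wrist"); cv2.imwrite(f"pics/w2.png",d["frame"][:,:,::-1])
```

```text
(no output)
```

View pics/w2.png

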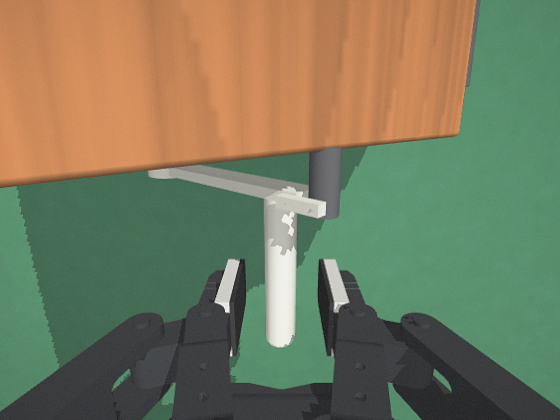

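The bar (around (281,290), free end at (281,340)) lies between the pads at (238,290) and (325,290), centred. Closing on it.

Emit:
{"fn": "step_arm", "kwargs": {
  "series": [
    [0,0,0,0,0,0,0],
    [0,0,0,0,0,0,0],
    [0,0,0,0,0,0,0],
    [0,0,0,0,0,0,0]
  ],
  "grip_force": 25
}}

```text
time: 6.75
position: [0.6024, -0.0867, 0.0996]
ee_rot: [[-0.209, 0.978, -0.0], [0.978, 0.209, -0.0], [-0.0, -0.0, -1.0]]
contact_force: [-2.7, -0.2, 5.2]
width: 0.0108
```

Emit:
{"fn": "step_arm", "kwargs": {
  "series": [
    [0,-0.23,-0.26,0,0,0,0],
    [0,-0.255,-0.23,0,0,0,0],
    [0,-0.28,-0.205,0,0,0,0]
  ]
}}

```text
time: 7.12
position: [0.5885, -0.0898, 0.1141]
ee_rot: [[-0.209, 0.978, 0.003], [0.978, 0.209, -0.0], [-0.001, 0.003, -1.0]]
contact_force: [5.0, 2.2, -0.2]
width: 0.0109
```

Emit:
{"fn": "step_arm", "kwargs": {
  "series": [
    [0,-0.3,-0.175,0,0,0,0],
    [0,-0.315,-0.14,0,0,0,0],
    [0,-0.33,-0.105,0,0,0,0],
    [0,-0.34,-0.07,0,0,0,0],
    [0,-0.345,-0.035,0,0,0,0],
    [0,-0.345,0,0,0,0,0],
    [0,0,0,0,0,0,0],
    [0,0,0,0,0,0,0]
  ]
}}

```text
time: 8.12
position: [0.5487, -0.0983, 0.1247]
ee_rot: [[-0.209, 0.978, 0.0], [0.978, 0.209, -0.0], [-0.0, 0.0, -1.0]]
contact_force: [-0.8, 0.3, 10.9]
width: 0.0111
```

Run:
```python
from workcell import bot
import cv2,numpy as np
for n in ["side","wrist"]:
  d=bot.get_image(n); cv2.imwrite(f"pics/{n}3.png",d["frame"][:,:,::-1])
```

```text
(no output)
```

View pics/wrist3.png

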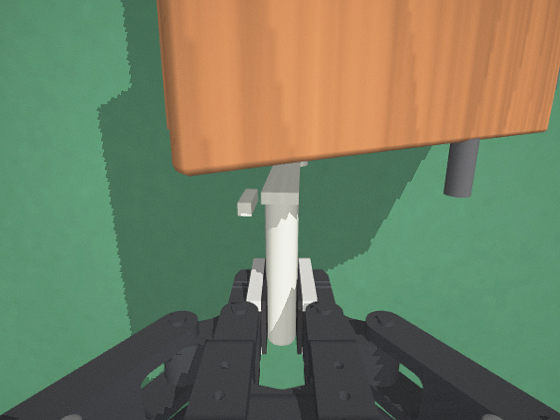

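View pics/side3.png

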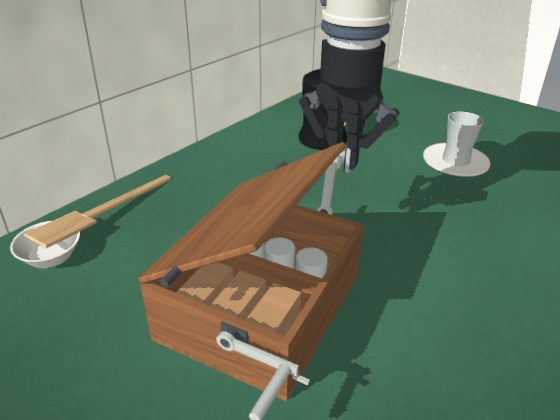

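Emit:
{"fn": "step_arm", "kwargs": {
  "series": [
    [0,0,0,0,0,0,0.5],
    [0,0,0,0,0,0,0.5],
    [0,0,0,0,0,0,0.5],
    [0,0,0,0,0,0,0.5],
    [0,0,-0.5,0,0,0,0.5],
    [0,0,-1,0,0,0,0.5],
    [0,0,-1,0,0,0,0.5],
    [0,0,-1,0,0,0,0.5],
    [0,0,-1,0,0,0,0.5],
    [0,0,-1,0,0,0,0.5],
    [0,0,-1,0,0,0,0.5],
    [0,0,-0.5,0,0,0,0.5],
    [0,0,0,0,0,0,0]
  ]
}}

```text
time: 9.85
position: [0.5492, -0.0981, 0.2646]
ee_rot: [[-0.209, 0.978, 0.002], [0.978, 0.209, -0.0], [-0.001, 0.001, -1.0]]
contact_force: [-0.6, -0.4, -0.1]
width: 0.0256
```

Run:
```python
from workcell import bot
import cv2,numpy as np
from h import *
for n in ["side","wrist"]:
  d=bot.get_image(n); cv2.imwrite(f"pics/{n}4.png",d["frame"][:,:,::-1])
R,t=pose([.54716,.0761,.2096,-.0023])
p=np.array(bot.get_obs()["position"]);print("tcp caddy",R.T@(p-t))
```

```text
tcp caddy [-0.03492914 -0.17057076  0.26549486]
```

View pics/wrist4.png

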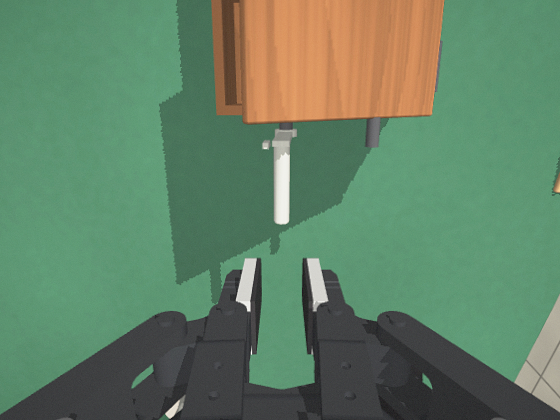

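View pics/side4.png

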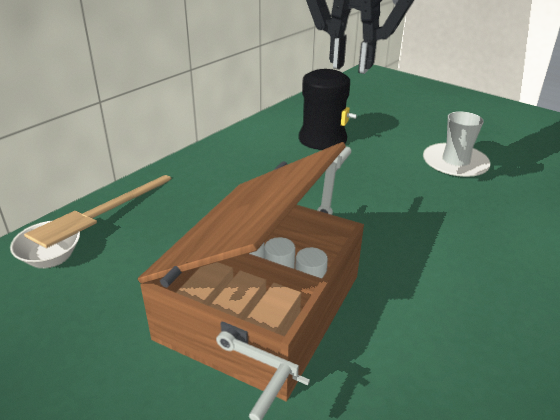

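Emit:
{"fn": "step_arm", "kwargs": {
  "series": [
    [0.95,0,0,0,0,0,0],
    [0.95,0,0,0,0,0,0],
    [0.95,0,0,0,0,0,0],
    [0.95,0,0,0,0,0,0],
    [0.95,0,0,0,0,0,0],
    [0.95,0,0,0,0,0,0],
    [0.95,0,0,0,0,0,0],
    [0.95,0,0,0,0,0,0],
    [0.95,-0.15,0,0,0,0,0],
    [0,0,0.75,0,0,0,0],
    [0,0,0.75,0,0,0,0],
    [0,0,0.75,0,0,0,0],
    [0,0,0.75,0,0,0,0],
    [0,0,0,0,0,0,0]
  ]
}}

```text
time: 11.7
position: [0.5094, 0.0681, 0.202]
ee_rot: [[-0.208, 0.978, -0.003], [0.978, 0.208, -0.0], [0.0, -0.003, -1.0]]
contact_force: [-0.6, 0.3, 0.3]
width: -0.0001
```

Emit:
{"fn": "step_arm", "kwargs": {
  "series": [
    [0,-0.08,0.35,0,0,0,0],
    [0,-0.08,0.35,0,0,0,0],
    [0,-0.08,0.35,0,0,0,0],
    [0,-0.08,0.35,0,0,0,0]
  ]
}}

```text
time: 12.2
position: [0.504, 0.0672, 0.1755]
ee_rot: [[-0.209, 0.978, 0.0], [0.978, 0.209, 0.0], [-0.0, 0.0, -1.0]]
contact_force: [-0.6, -0.5, 1.3]
width: 0.0
```

Emit:
{"fn": "step_arm", "kwargs": {
  "series": [
    [0,-0.08,0.35,0,0,0,0],
    [0,-0.08,0.35,0,0,0,0],
    [0,-0.08,0.35,0,0,0,0],
    [0,-0.08,0.35,0,0,0,0],
    [0,-0.08,0.35,0,0,0,0],
    [0,-0.08,0.35,0,0,0,0],
    [0,-0.08,0.35,0,0,0,0],
    [0,-0.08,0.35,0,0,0,0]
  ]
}}

```text
time: 13.2
position: [0.4913, 0.0645, 0.1192]
ee_rot: [[-0.209, 0.978, -0.0], [0.978, 0.209, -0.0], [0.0, -0.0, -1.0]]
contact_force: [-0.3, -0.0, 1.2]
width: 0.0001
```

Run:
```python
from workcell import bot
import cv2,numpy as np
from h import *
d=bot.get_image("side"); cv2.imwrite(f"pics/side5.png",d["frame"][:,:,::-1])
o=bot.get_obs()
R,t=pose([.54716,.0761,.2096,-.0023])
p=np.array(o["position"]);print("tcp caddy",R.T@(p-t),o["contact_force"])
```

```text
tcp caddy [-0.05753672  0.00028985  0.12077132] [-0.07405778  0.1836168   0.78358504]
```

View pics/side5.png

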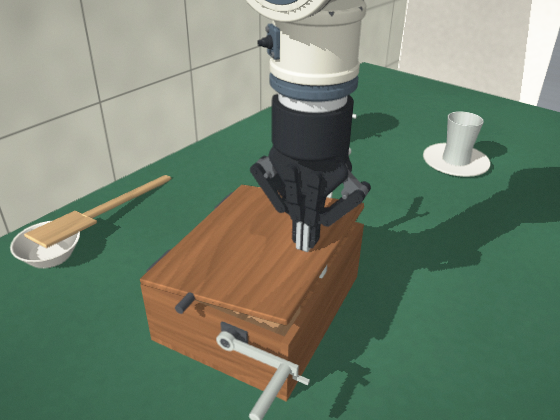

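Lid is nearly shut (fingertip at (305,247), about 20 mm left to go). Continuing in small steps to contact with the rim.

Emit:
{"fn": "step_arm", "kwargs": {
  "series": [
    [0,0,0.25,0,0,0,0],
    [0,0,0.25,0,0,0,0],
    [0,0,0.25,0,0,0,0],
    [0,0,0.2,0,0,0,0],
    [0,0,0,0,0,0,0]
  ]
}}

```text
time: 13.88
position: [0.4915, 0.0645, 0.1004]
ee_rot: [[-0.209, 0.978, -0.0], [0.978, 0.209, 0.0], [0.0, -0.0, -1.0]]
contact_force: [-0.2, -0.7, -0.3]
width: -0.0004
```

Emit:
{"fn": "step_arm", "kwargs": {
  "series": [
    [0,0,0.1,0,0,0,0],
    [0,0,0,0,0,0,0]
  ]
}}

```text
time: 14.12
position: [0.4917, 0.0645, 0.0987]
ee_rot: [[-0.209, 0.978, 0.0], [0.978, 0.209, 0.0], [-0.0, 0.0, -1.0]]
contact_force: [-0.0, -0.2, 0.2]
width: 0.0001
```

Emit:
{"fn": "step_arm", "kwargs": {
  "series": [
    [0,0,0.05,0,0,0,0],
    [0,0,0,0,0,0,0]
  ]
}}

```text
time: 14.38
position: [0.4917, 0.0645, 0.098]
ee_rot: [[-0.209, 0.978, 0.0], [0.978, 0.209, 0.0], [-0.0, 0.0, -1.0]]
contact_force: [-0.4, -0.4, 3.2]
width: 0.0
```

Emit:
{"fn": "step_arm", "kwargs": {
  "series": [
    [0,0,0.05,0,0,0,0],
    [0,0,0,0,0,0,0]
  ]
}}

```text
time: 14.62
position: [0.4918, 0.0645, 0.0978]
ee_rot: [[-0.209, 0.978, 0.001], [0.978, 0.209, 0.0], [-0.0, 0.001, -1.0]]
contact_force: [-3.9, -1.0, 15.8]
width: -0.0001
```

Run:
```python
from workcell import bot
import cv2
d=bot.get_image("side"); cv2.imwrite("pics/side6.png",cv2.resize(d["frame"][150:400,130:390,::-1],(0,0),fx=2.3,fy=2.3,interpolation=2))
```

```text
(no output)
```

View pics/side6.png

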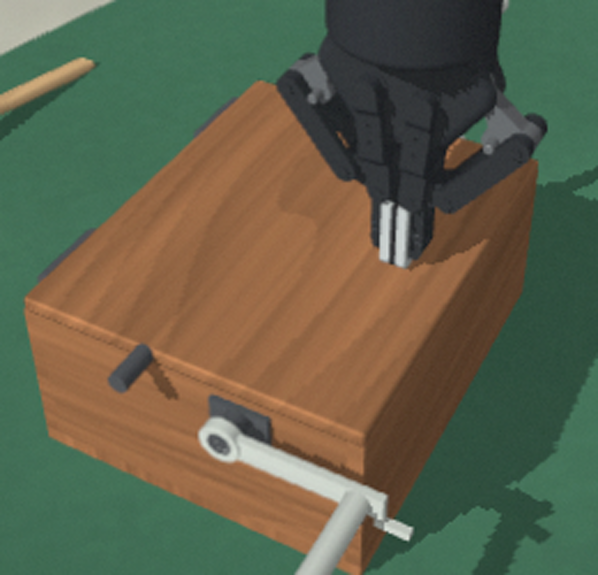

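The lid is flush with the rim and the force has risen to 16 N, so it is on its stop. Withdrawing upward and checking.

Emit:
{"fn": "step_arm", "kwargs": {
  "series": [
    [0,0,-0.2,0,0,0,0],
    [0,0,-0.8,0,0,0,0],
    [0,0,-1,0,0,0,0],
    [0,0,-1,0,0,0,0],
    [0,0,-1,0,0,0,0],
    [0,0,-1,0,0,0,0],
    [0,0,-1,0,0,0,0],
    [0,0,-1,0,0,0,0],
    [0,0,-1,0,0,0,0],
    [0,0,-0.5,0,0,0,0],
    [0,0,0,0,0,0,0],
    [0,0,0,0,0,0,0]
  ]
}}

```text
time: 16.18
position: [0.491, 0.0645, 0.2661]
ee_rot: [[-0.209, 0.978, -0.001], [0.978, 0.209, -0.0], [0.0, -0.001, -1.0]]
contact_force: [0.1, 0.1, 0.1]
width: 0.0004
```

Run:
```python
from workcell import bot
import cv2
for n in("side","wrist"):
  d=bot.get_image(n); cv2.imwrite(f"pics/{n}7.png",d["frame"][:,:,::-1])
```

```text
(no output)
```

View pics/side7.png

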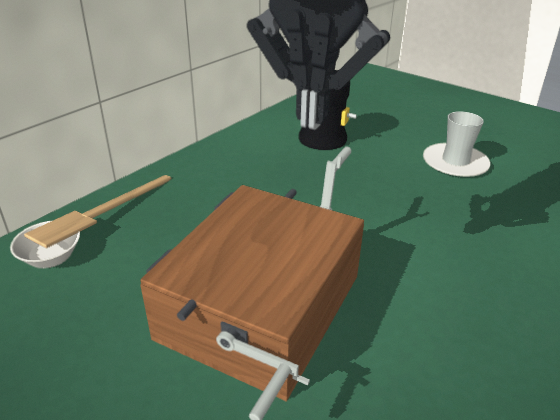

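View pics/wrist7.png

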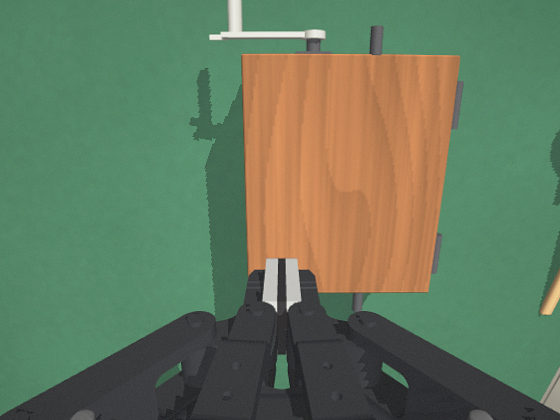

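The side view shows the lid flush with the rim all round. The right stay stands upright at (330,180), and the gripper is clear.

```bash
python3 -c "
from workcell import bot
print(bot.hand_in())"
```

```text
the job is handed in; nothing more can be done
None
```

The right stay now stands about upright and the lid is fully shut. I handed the job in at about 16.3 s, against the 42 s limit; no verdict was reported.

- **Stay:** I found the caddy from the top and side pictures; the wrist camera's view of the bar agreed to about 2 mm. I gripped the cross bar and swung it along its arc to about 0.94 rad as commanded, with the lid still half open. Then I let go and backed off upward.
- **Lid:** I pressed the middle of its front edge down with closed fingers until the force rose to about 16 N at a height of 97.8 mm, which is its stop. The highest readings I saw were 11 N while holding the bar and those 16 N.
- **Last checks:** After I pulled back, the side picture showed the lid flush with the rim and the stay still upright. The gripper was 170 mm above the lid with close to zero contact force. No check failed or disagreed. I judged the lid and stay angles from the pictures and did not read the joint values directly.

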